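Fish the rolling pin out of the half-covered baking box

ROBOT

A 6-joint arm with a two-finger parallel gripper is mounted at the origin on the work surface. World frame = base frame: x ahead of the robot, y to its left, z up, the work surface at z = 0. Lengths are in m, angles in rad, forces in N, time in s.
With the tool pointing down it reaches from about 0.35 to 0.975 m from the base axis. Payload 4.9 kg.
Tool frame: the origin (TCP) lies on the mounting face of the last link; the fingertips stand 173 mm ahead of it and the grasp point (between the pads) lies 155 mm ahead of it; x points along the fingers, y is the direction in which the jaws open and shut, and the axes are right-handed (so a half turn about x gives the same grasp; the last joint's range is limited). The gripper opens to 85 mm and grips with 20 to 120 N. Pads are 22 mm wide; open, the fingers measure 114 mm over their backs; the gripper's body (76 mm by 85 mm) begins 54 mm behind the grasp point. The pads swing forward as they close: fully open they stand 13 mm farther back than shut.
Start: joints at [1.005, 0.053, 1.613, -0, 1.476, -0.119], TCP at [0.27, 0.564, 0.405] pointing down, gripper open.
Joint ranges: [-3.01, 3.01], [-1.01, 2.22], [0.06, 2.58], [-1.02, 4.17], [0.09, 2.62], [-3.14, 3.14]. Speed limits (rad/s): [2.57, 2.57, 3.14, 3.14, 3.14, 3.14].

INTERFACE

Orientations are given as a rotation vector (axis times angle).
In Python, from station import readout, get_image, camera_info, job gives the robot as it stands.
- The arm moves only by the shell command python3 -m pendant 'ROWS' [FORCE]. ROWS is text: rows parted by semicolons, each of 5 numbers parted by spaces: the opening, from 0 (shut) to 1 (fully open), then the shift along the tool's x, y, z in mm, then the turn about the tool's x in degrees. In form: claw dx dy dz spin; .... A call has 1 to 10 rows; each row is the pose to reach, as a shift and turn from the pose measured when the call began, along the tool's axes at that moment; what a row does not reach only later rows make up. A row lasts 1/10 s, in which the tool goes at most 50 mm and 8.59 degrees, less where a joint would pass 70% of its speed; a pose out of reach is approached as far as the arm can. A call with a gripper value outside its range is refused whole. The fingers move at their own pace and stop on an object; FORCE is the grip in N (left out, the last holds). Time passes only in rows, so rows that repeat a pose let the fingers close. It gives the time, the measured TCP pose, the force and the opening at its end, in the units of the state.
- readout.get_obs(): the state, without advancing time (a new reading comes with each control period).
- get_image(name): name is "side" or "top"; returns the picture (420x560x3 uint8, red, green, blue); there is no depth.
- camera_info(name): a dict with "fx", "fy", "cx", "cy" (pixels), "D" ([k1, k2, p1, p2, k3] as OpenCV has them; the pictures are not rectified), "position" and "orientation" of the camera in the world. Camera axes: x right, y up, looking along -z (the intrinsics and any distortion apply to the point x, -y, -z); pixel columns grow to the right and rows downward; lengths in m; the calibration is good to about 2 mm. A picture is of the moment at which its call begins. camera_info takes no time and is no camera call.
- job.finish_job(): hands the job in, once; it reports no verdict.
The state is a dict: "t": time; "q": joint angles; "dq": joint speeds; "effort": joint torques, N m; "tool_pos": TCP position; "tool_rot": TCP orientation; "contact_force": force on the tool from outside, world axes, zero at the start; "wrist_torque": the same for the moment, N m; "opening": finger opening in m.
Only numpy, scipy, OpenCV 4.12 (cv2) and the standard library are available. Lean on these libraries where they do the work, as an engineer would, in place of code of your own. Each camera call takes 0.05 s, during which the arm holds its last target. There are 200 camera calls.

TASK

Lift the wooden lid off the white baking box by its knob and set it down gently, knob up, in the middle of the green mat. Then take hold of the rolling pin inside, which is longer than the opening, tilt it and draw it out slantwise, without disturbing the crockery, jar and tin that stand around. Finish while still holding the whole pin still in the air, at least 5 cm higher than the top of the box and touching nothing but the gripper.

Things in the scene. Friction and masses are not known exactly. Their poses are not given: they have to be found in the camera images.
- chest: White baking box, fixed to the table, 156 mm (its x) by 286 mm (its y) by 72 mm high. Origin: centre of its underside; z up; yaw within 0.35 rad of the world's axes. Walls and floor 8 mm thick: inside 140 by 270 mm, 64 mm deep. A fixed wooden half top (z 64 to 72 mm) covers y = -135 to -30 mm.
- opening (a point): Centre of the opening, at the box's top: 52.5 mm from the box's origin along its +y, 72 mm up. The opening reaches from y = -30 to +135 mm (165 mm long) and is 140 mm wide; the lid lies over it at the start.
- cradle (a point): Centre of the box's inner floor (box origin + 8 mm z). Two low wooden cradles cross the floor at y = -55 and +55 mm (each 10 mm along y, 80 mm along x): bars up to z = 14 mm above the table that carry the pin, with a stop each side of it (19 to 31 mm from the middle, up to z = 22 mm).
- lid: Loose light-wood lid, about 0.28 kg: plate 156 (its x) by 181 (its y) by 8 mm, under it a 6 mm lip of 132 by 157 mm that sits in the opening with 4 mm play. Origin: centre of the lip's underside (66 mm above the table at the start, 4 mm on the mat); z up, axes as the box's at the start. Plate top at z = 14 mm, knob top at 52 mm.
- knob (a point): middle of the lid's dark steel knob head, 42 mm above the lid's origin: upright cylinder 28 mm in diameter, 20 mm high, on a 16 mm stem; 18 mm of free height between the plate and the head
- pin: Loose wooden rolling pin, about 0.2 kg, 250 mm long along its y, hidden in the box: lies along the box's y mid-width, centred within 6 mm. Barrel 34 mm in diameter, 150 mm long; at each end a red handle 16 mm in diameter, 50 mm long. Origin: its middle, on its axis, 31 mm above the table at the start. May roll about its y.
- pin_a (a point): end of the pin at its +y, on its axis, at the start under the opening
- pin_b (a point): end of the pin at its -y, on its axis, at the start under the fixed half top
- mat: Green rubber mat fixed on the table, 240 mm (its x) by 260 mm (its y), 4 mm thick, bare. Origin: centre of its underside
- saucer: bystander: white saucer, 110 mm in diameter, 16 mm high; origin under its centre
- cup: bystander: red cup, 72 mm in diameter, 60 mm high, with a handle at +y; origin under its centre
- jar: bystander: glass jar with a red cap, 72 mm in diameter, 110 mm high; origin under its centre
- mug: bystander: white mug, 80 mm in diameter, 90 mm high, with a handle at +y; origin under its centre
- bowl: bystander: steel bowl, 150 mm in diameter, 55 mm high; origin under its centre
- tin: bystander: tin with a yellow label, 70 mm in diameter, 100 mm high; origin under its centre
Not all that is in view belongs to the job. What is shaped like the lid but orange or pink is not meant.

How it is judged:
By the outcome, as a careful person would: the job done as asked, in the order asked, and still so for the second after the job is handed in, while the arm keeps its last pose, push and grip.
It also fails if it takes over 54 s, if anything falls off the work surface, if the arm or the gripper's body presses on something with over 40 N, if the wrist force passes 120 N, or if a joint passes its speed limit or range.

## Working session

There is one attempt and no reset: what is moved stays moved. The work goes in short steps, Python scripts to look and compute and a shell command to move; the robot and the scene stay as the last step left them, time stands still between calls to the robot, and variables do not carry over. Pictures are saved under pics/ and viewed, about 8 in all and at most 12, crops included, and the job is handed in when it is done.

```bash
mkdir -p pics; ls; cat > h.py <<'E'
import numpy as np, cv2
from scipy.spatial.transform import Rotation as R
from station import readout, get_image, camera_info, job
def snap(name,fn,crop=None,scale=1):
    im=get_image(name)[:,:,::-1].copy()
    cv2.imwrite('pics/raw_'+fn,im)
    if crop: im=im[crop[1]:crop[3],crop[0]:crop[2]]
    if scale!=1: im=cv2.resize(im,None,fx=scale,fy=scale,interpolation=cv2.INTER_CUBIC)
    cv2.imwrite('pics/'+fn,im)
def rot(c):
    o=np.array(c['orientation'],float)
    if o.shape==(3,3): return o
    return R.from_rotvec(o).as_matrix() if o.size==3 else None
def pix2plane(name,uv,z):
    c=camera_info(name);K=np.array([[c['fx'],0,c['cx']],[0,c['fy'],c['cy']],[0,0,1]])
    p=cv2.undistortPoints(np.array(uv,float).reshape(-1,1,2),K,np.array(c['D'],float)).reshape(-1,2)
    d=np.c_[p[:,0],-p[:,1],-np.ones(len(p))]@rot(c).T
    P=np.array(c['position']);return P+d*((np.asarray(z)-P[2])/d[:,2])[:,None]
def proj(name,X):
    c=camera_info(name);K=np.array([[c['fx'],0,c['cx']],[0,c['fy'],c['cy']],[0,0,1]])
    q=(np.array(X,float).reshape(-1,3)-c['position'])@rot(c)
    q=q*[1,-1,-1]
    return cv2.projectPoints(q,np.zeros(3),np.zeros(3),K,np.array(c['D'],float))[0].reshape(-1,2)
E
python3 - <<'E'
from h import *
for n in('top','side'): print(camera_info(n)); snap(n,n+'0.png')
o=readout.get_obs();print(o)
E
```

```text
pics
{'fx': 426.4530800066608, 'fy': 426.4530800066608, 'cx': 282.58870979553666, 'cy': 220.77429614001875, 'D': array([-0.11145019,  0.        ,  0.        ,  0.        ,  0.        ]), 'position': array([0.2598362 , 0.01521387, 1.50728482]), 'orientation': array([ 0.12888511, -0.1531148 , -1.58537813])}
{'fx': 383.59842441303203, 'fy': 383.59842441303203, 'cx': 279.46400496310184, 'cy': 207.26328269846135, 'D': array([-0.04373331,  0.        ,  0.        ,  0.        ,  0.        ]), 'position': array([-0.07502715, -0.63319027,  1.04313858]), 'orientation': array([ 0.70494749, -0.27238005, -0.70844248])}
{'t': 0.1, 'q': array([ 1.00500589e+00,  5.32675663e-02,  1.61412933e+00, -5.20680310e-06,
        1.47601262e+00, -1.19027339e-01]), 'dq': array([ 0.00053662, -0.00119009, -0.00358999,  0.00039951,  0.00235391,
        0.00032432]), 'effort': array([ 4.48135752e-04, -3.94898736e+01, -3.71364605e+01, -6.46704484e-05,
        3.83991748e-03,  1.51733627e-05]), 'tool_pos': array([0.26991514, 0.5634431 , 0.40361645]), 'tool_rot': array([ 0.34903188,  1.54286018, -0.35174151]), 'contact_force': array([-0.69231085, -0.02242243, -0.06894904]), 'wrist_torque': array([ 0.01203525, -0.00829146, -0.00432565]), 'opening': 0.08556163310473819}
```

View pics/top0.png

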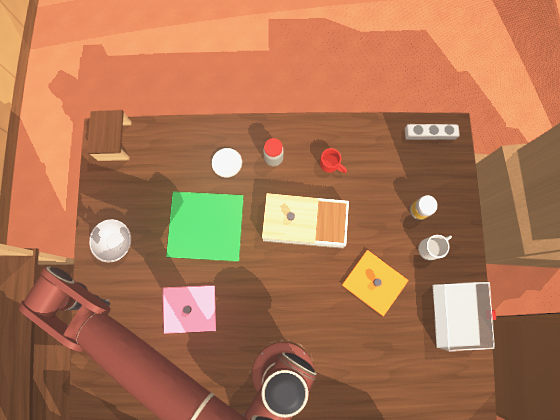

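View pics/side0.png

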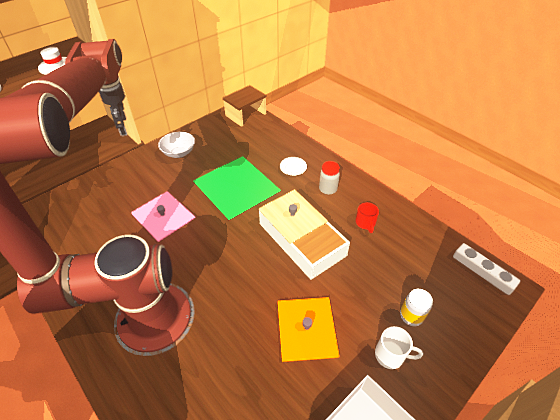

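The top view shows the box at about (265–348, 194–246) with the lid on its left (+y) half and the knob at about (291, 216). The mat is at about (168–243, 192–261). The orange and pink lids are decoys. Next is an enlarged crop of the box and mat.

```bash
python3 - <<'E'
from h import *
im=cv2.imread('pics/raw_top0.png')[180:275,155:360]
cv2.imwrite('pics/c.png',cv2.resize(im,None,fx=3.9,fy=3.9,interpolation=cv2.INTER_CUBIC))
E
```

```text
(no output)
```

View pics/c.png

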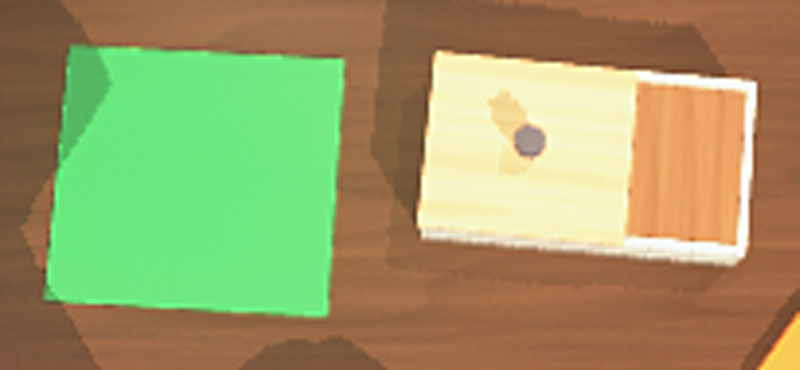

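```bash
python3 - <<'E'
from h import *
f=lambda a:[(155-.37+x/3.9,180-.37+y/3.9) for x,y in a]
lid=pix2plane('top',f([(436,51),(637,71),(626,244),(418,228)]),.080)
mat=pix2plane('top',f([(69,45),(344,59),(328,317),(44,299)]),.004)
kn=pix2plane('top',f([(529,141)]),.118)
box=pix2plane('top',f([(756,82),(742,250)]),.072)
for n,a in(('lid',lid),('mat',mat),('box',box)):
    print(n,a[:,:2].round(4).tolist(),a.mean(0).round(4),'edges',[round(float(np.linalg.norm(a[i]-a[i-1])),4) for i in range(len(a))])
print('knob',kn)
for a in(lid,mat):
    for i,j in((0,1),(3,2),(0,3),(1,2)):
        d=a[i]-a[j];print(round(float(np.degrees(np.arctan2(d[1],d[0]))),2))
print(proj('side',kn),proj('side',[[*mat.mean(0)[:2],.004]]))
by=pix2plane('top',[(227,162),(275,145),(332,152),(424,201),(435,243),(110,240)],[.016,.11,.06,.1,.09,.055]);print(by.round(3))
o=readout.get_obs();M=R.from_rotvec(o['tool_rot']).as_matrix();print(M.round(3))
E
```

```text
lid [[0.6172, 0.0442], [0.5961, -0.1329], [0.4425, -0.1179], [0.4599, 0.0619]] [ 0.5289 -0.0362  0.08  ] edges [0.1583, 0.1783, 0.1543, 0.1806]
mat [[0.6487, 0.3889], [0.6301, 0.1313], [0.3908, 0.1468], [0.4111, 0.4059]] [0.5202 0.2682 0.004 ] edges [0.2381, 0.2583, 0.2399, 0.2599]
box [[0.5862, -0.2395], [0.4362, -0.22]] [ 0.5112 -0.2298  0.072 ] edges [0.1513, 0.1513]
knob [[ 0.52751817 -0.03466112  0.118     ]]
83.19
84.49
-6.43
-5.57
85.89
85.51
-4.09
-3.7
[[292.0243076  206.08147619]] [[235.93140347 184.55983076]]
[[ 0.751  0.188  0.016]
 [ 0.779  0.012  0.11 ]
 [ 0.768 -0.192  0.06 ]
 [ 0.575 -0.497  0.1  ]
 [ 0.43  -0.528  0.09 ]
 [ 0.465  0.592  0.055]]
[[-0.001  0.432  0.902]
 [-0.002  0.902 -0.432]
 [-1.    -0.002 -0.   ]]
```

The measurements agree: plate and mat sizes match those given, and the box yaw is about -6°. I'll travel to above the knob, turning the jaws onto the box's x axis on the way.

```bash
python3 -m pendant '1 0 -31 35 7;1 0 -62 70 14;1 0 -93 105 21;1 0 -124 140 28;1 0 -155 175 35;1 0 -186 210 42;1 0 -217 245 49;1 0 -248 280 56;1 0 -279 315 63;1 0 -310 350 70' 60
cat > rel.py <<'E'
import sys
from h import *
# rel.py x y z(grasp point) [yaw deg of jaw axis]: gives tool-axes shift in mm
o=readout.get_obs();M=R.from_rotvec(o['tool_rot']).as_matrix()
t=np.array([float(v) for v in sys.argv[1:4]]);g=np.array(o['tool_pos'])+.155*M[:,0]
y=np.degrees(np.arctan2(M[1,1],M[0,1]))
print('t',round(o['t'],2),'grasp',g.round(4),'jaw yaw',round(y,1),'q6',round(o['q'][5],2),'open',round(o['opening'],4),'F',np.round(o['contact_force'],1))
print('shift mm',((t-g)@M*1000).round(1))
if len(sys.argv)>4: print('spin',round((y-float(sys.argv[4])+90)%180-90,1))
E
python3 rel.py .528 -.035 .108 -6
```

```text
t: 1.1
tool_pos: [0.4517, 0.1308, 0.4038]
tool_rot: [1.283, 1.158, -1.286]
contact_force: [0.5, -0.0, 0.8]
opening: 0.0855
t 1.1 grasp [0.4515 0.1305 0.2488] jaw yaw -5.9 q6 0.23 open 0.0855 F [ 0.5 -0.   0.8]
shift mm [140.9  93.2 156.6]
spin 0.1
```

```bash
python3 -m pendant '1 0 20 34 0;1 0 40 68 0;1 0 60 102 0;1 20 80 136 0;1 40 93 157 0;1 60 93 157 0;1 75 93 157 0;1 80 93 157 0;1 80 93 157 0' 60
python3 rel.py .528 -.035 .108 -6
python3 - <<'E'
from h import *
snap('side','s1.png',(200,100,400,250),4)
E
```

```text
t: 2.0
tool_pos: [0.5276, -0.0345, 0.323]
tool_rot: [1.282, 1.16, -1.287]
contact_force: [0.1, -0.2, -1.1]
opening: 0.0856
t 2.0 grasp [ 0.5272 -0.0347  0.168 ] jaw yaw -5.8 q6 -0.1 open 0.0856 F [ 0.1 -0.2 -1.1]
shift mm [60.   1.   0.2]
spin 0.2
```

View pics/s1.png

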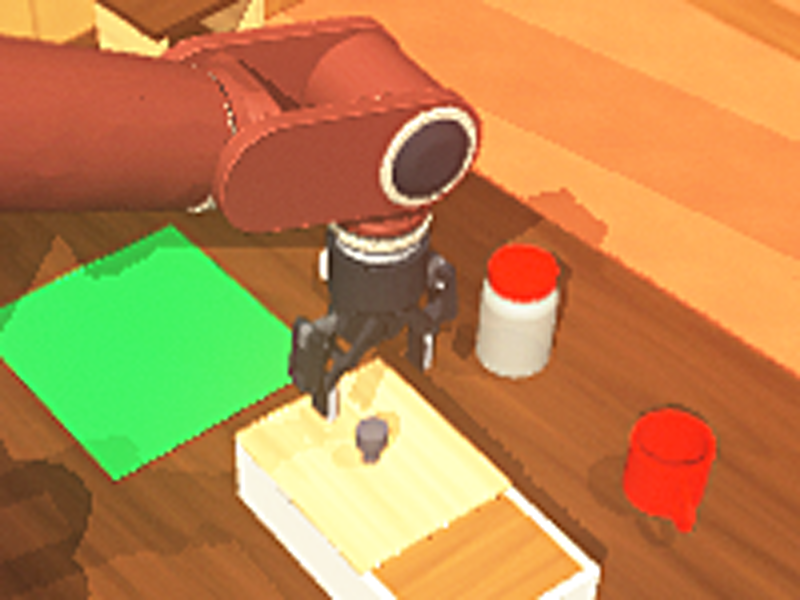

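The crop shows the fingers straddling the knob (at about 372, 437), centred on it. I'll go down and grip.

```bash
python3 -m pendant '1 20 1 0 0;1 40 1 0 0;1 55 1 0 0;1 60 1 0 0;1 60 1 0 0' 60
python3 -m pendant '0.3 0 0 0 0;0 0 0 0 0;0 0 0 0 0;0 0 0 0 0;0 0 0 0 0;0 0 0 0 0;0 0 0 0 0;0 0 0 0 0' 60
python3 rel.py .5202 .2682 .25
```

```text
t: 2.55
tool_pos: [0.5288, -0.0345, 0.2639]
tool_rot: [1.282, 1.16, -1.285]
contact_force: [-0.3, 0.6, 0.2]
opening: 0.0857
t: 3.35
tool_pos: [0.5292, -0.0346, 0.2647]
tool_rot: [1.282, 1.159, -1.285]
contact_force: [-1.0, -0.3, 5.7]
opening: 0.0261
t 3.35 grasp [ 0.5291 -0.0348  0.1097] jaw yaw -5.8 q6 -0.1 open 0.0261 F [-1.  -0.3  5.7]
shift mm [-140.8  -39.6 -300.3]
```

```bash
python3 -m pendant '0 -5 0 0 0;0 -10 0 0 0;0 -18 0 0 0;0 -28 0 0 0;0 -40 0 0 0;0 -55 0 0 0;0 -70 0 0 0;0 -85 0 0 0;0 -95 0 0 0;0 -100 0 0 0' 60
python3 rel.py .5202 .2682 .25
python3 - <<'E'
from h import *
snap('side','s2.png',(200,100,400,280),3.3)
snap('top','t2.png',(240,170,380,270),5)
E
```

```text
t: 4.35
tool_pos: [0.5295, -0.0344, 0.3667]
tool_rot: [1.283, 1.156, -1.283]
contact_force: [-0.4, -0.1, -2.1]
opening: 0.0261
t 4.35 grasp [ 0.5298 -0.0348  0.2117] jaw yaw -5.8 q6 -0.1 open 0.0261 F [-0.4 -0.1 -2.1]
shift mm [ -39.   -40.1 -300.4]
```

View pics/s2.png

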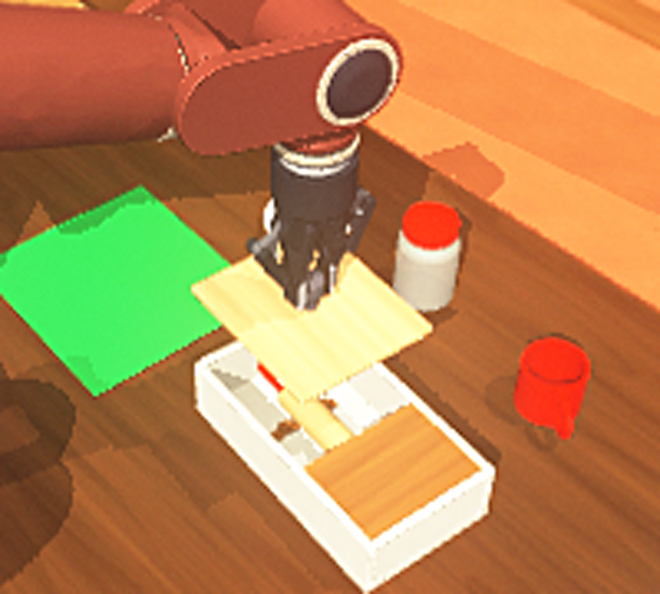

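The lid hangs level from the knob, and the box is open with the pin visible inside. Now I'll carry it to the mat.

```bash
python3 -m pendant '0 0 -4 -30 0;0 0 -8 -65 0;0 0 -13 -105 -1;0 0 -19 -145 -2;0 0 -25 -185 -2;0 0 -31 -225 -2;0 0 -35 -260 -2;0 0 -38 -285 -2;0 0 -40 -298 -2;0 0 -40 -300 -2' 60
python3 -m pendant '0 20 0 0 0;0 45 0 0 0;0 70 0 0 0;0 95 0 0 0;0 115 0 0 0;0 130 0 0 0;0 140 0 0 0;0 145 0 0 0;0 145 0 0 0' 60
python3 rel.py .5202 .2682 .0477
```

```text
t: 5.45
tool_pos: [0.5196, 0.269, 0.3642]
tool_rot: [1.254, 1.176, -1.258]
contact_force: [0.5, -0.5, -3.3]
opening: 0.0264
t: 6.35
tool_pos: [0.5196, 0.2683, 0.2189]
tool_rot: [1.254, 1.176, -1.259]
contact_force: [-0.7, -0.8, -2.7]
opening: 0.0263
t 6.35 grasp [0.5195 0.2679 0.0639] jaw yaw -3.7 q6 0.42 open 0.0263 F [-0.7 -0.8 -2.7]
shift mm [16.2  0.7 -0.4]
```

```bash
python3 -m pendant '0 4 0 0 0;0 8 0 0 0;0 11 0 0 0;0 13 0 0 0;0 14.5 0 0 0;0 15 0 0 0;0 15.5 0 0 0;0 16 0 0 0;0 16 0 0 0' 60
python3 rel.py .5202 .2682 .0477
```

```text
t: 7.25
tool_pos: [0.5196, 0.2683, 0.203]
tool_rot: [1.254, 1.176, -1.259]
contact_force: [0.0, -0.2, -3.1]
opening: 0.0258
t 7.25 grasp [0.5195 0.2678 0.048 ] jaw yaw -3.7 q6 0.42 open 0.0258 F [ 0.  -0.2 -3.1]
shift mm [ 0.3  0.7 -0.4]
```

```bash
python3 -m pendant '0 0.5 0 0 0;0 1 0 0 0;0 1.5 0 0 0;0 2 0 0 0;0 2 0 0 0' 60
python3 rel.py .5202 .2682 .0477
```

```text
t: 7.75
tool_pos: [0.5198, 0.2684, 0.2027]
tool_rot: [1.253, 1.176, -1.259]
contact_force: [-6.1, -2.9, 8.7]
opening: 0.0259
t 7.75 grasp [0.5196 0.2679 0.0477] jaw yaw -3.7 q6 0.42 open 0.0259 F [-6.1 -2.9  8.7]
shift mm [ 0.   0.6 -0.4]
```

The lid has touched down with about 9 N. I'll release it and rise.

```bash
python3 -m pendant '0.4 0 0 0 0;0.6 0 0 0 0;0.9 0 0 0 0;1 0 0 0 0;1 0 0 0 0;1 -10 0 0 0;1 -30 0 0 0;1 -60 0 0 0;1 -100 0 0 0;1 -150 0 0 0' 25
python3 -m pendant '1 -10 0 40 0;1 -20 0 80 0;1 -20 0 120 0;1 -20 0 160 0;1 -20 0 180 0;1 -20 0 180 0'
python3 rel.py .5202 .2682 .0477
python3 - <<'E'
from h import *
snap('top','t3.png')
im=cv2.imread('pics/raw_t3.png')[175:275,155:365]
cv2.imwrite('pics/c3.png',cv2.resize(im,None,fx=3.8,fy=3.8,interpolation=cv2.INTER_CUBIC))
im2=cv2.imread('pics/raw_t2.png')
E
```

```text
t: 8.75
tool_pos: [0.5193, 0.2686, 0.3528]
tool_rot: [1.251, 1.178, -1.263]
contact_force: [0.9, -0.4, 0.5]
opening: 0.0853
t: 9.35
tool_pos: [0.5076, 0.0871, 0.3746]
tool_rot: [1.254, 1.175, -1.265]
contact_force: [-0.6, 1.4, 0.0]
opening: 0.0854
t 9.35 grasp [0.507  0.0863 0.2196] jaw yaw -3.9 q6 0.1 open 0.0854 F [-0.6  1.4  0. ]
shift mm [ 170.9    1.3 -183.3]
```

View pics/c3.png

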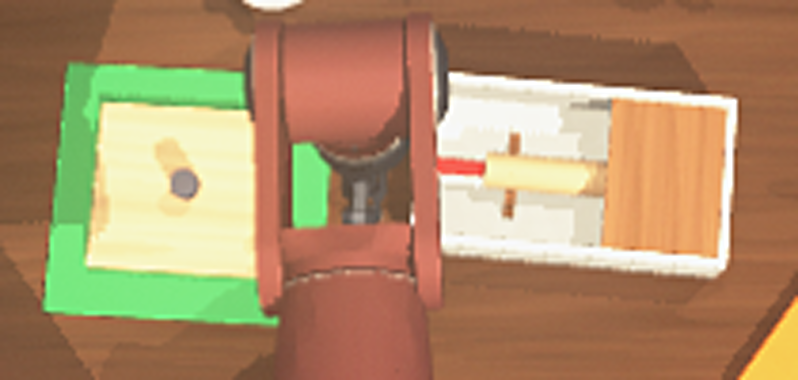

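The lid lies flat in the middle of the mat, knob at crop (184, 184). The box is open, with the red handle meeting the barrel at about (487, 170) and the pin axis running from (440, 166) to (590, 177).

```bash
python3 - <<'E'
from h import *
f=lambda a:[(155-.37+x/3.8,175-.37+y/3.8) for x,y in a]
p=pix2plane('top',f([(440,166),(487,170),(590,177)]),.031);print(p.round(4))
k=pix2plane('top',f([(184,184)]),.056);print('knob',k)
u=np.array([.106,.9944]);c=np.array([.528,-.035])-.0525*u
print('box',c)
for q in p: d=q[:2]-c;print('y',round(d@u,4),'x',round(float(d@[u[1],-u[0]]),4))
g=c+u*.098;print('grip',g)
E
python3 rel.py .533 .0105 .034 -6
```

```text
[[ 0.5365  0.0323  0.031 ]
 [ 0.5319 -0.0111  0.031 ]
 [ 0.5236 -0.1065  0.031 ]]
knob [[0.51931787 0.26546635 0.056     ]]
box [ 0.522435 -0.087206]
y 0.1204 x 0.0013
y 0.0767 x 0.0014
y -0.019 x 0.0032
grip [0.532823  0.0102452]
t 9.4 grasp [0.5071 0.0876 0.2195] jaw yaw -3.8 q6 0.1 open 0.0853 F [ 0.   0.9 -0.2]
shift mm [185.7  31.7  74.4]
spin 2.2
```

```bash
python3 -m pendant '0.6 0 10 25 1;0.6 20 22 50 2;0.6 45 33 72 2.2;0.6 70 33 72.7 2.2;0.6 90 33 72.7 2.2;0.6 105 33 72.7 2.2;0.6 110 33 72.7 2.2;0.6 110 33 72.7 2.2' 25
python3 rel.py .5343 .0122 .035 -6
python3 - <<'E'
from h import *
snap('side','s4.png',(220,150,380,270),5)
E
```

```text
t: 10.2
tool_pos: [0.5353, 0.0138, 0.2642]
tool_rot: [1.28, 1.158, -1.291]
contact_force: [0.2, 0.9, -0.1]
opening: 0.0512
t 10.2 grasp [0.5345 0.0131 0.1092] jaw yaw -6.0 q6 -0.01 open 0.0512 F [ 0.2  0.9 -0.1]
shift mm [74.3  0.2  0.6]
spin 0.0
```

View pics/s4.png

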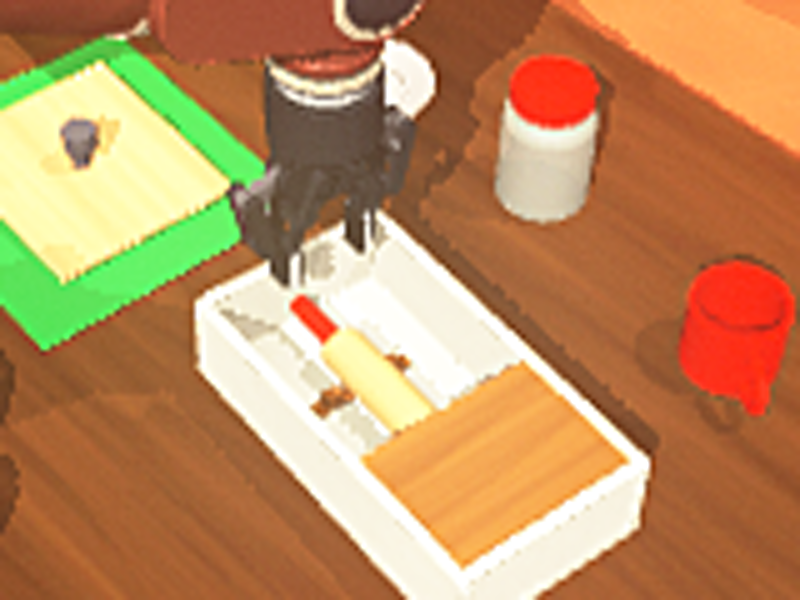

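The fingers are above the handle end (red handle at about 295–335, 295–340) and straddle it. I'll descend and close gently.

```bash
python3 -m pendant '0.6 20 0 0 0;0.6 40 0 0 0;0.6 55 0 0 0;0.6 65 0 0 0;0.6 71 0 0 0;0.6 74 0 0 0;0.6 74 0 0 0' 25
python3 rel.py .5343 .0122 .035 -6
python3 -m pendant '0.4 0 0 0 0;0.2 0 0 0 0;0 0 0 0 0;0 0 0 0 0;0 0 0 0 0;0 0 0 0 0;0 0 0 0 0' 25
python3 rel.py .5343 .0122 .035 -6
```

```text
t: 10.95
tool_pos: [0.5356, 0.0133, 0.1914]
tool_rot: [1.281, 1.156, -1.29]
contact_force: [0.3, 0.5, 0.1]
opening: 0.0511
t 10.95 grasp [0.5352 0.0126 0.0364] jaw yaw -6.0 q6 -0.01 open 0.0511 F [0.3 0.5 0.1]
shift mm [ 1.4 -0.8  0.5]
spin -0.0
t: 11.65
tool_pos: [0.5358, 0.0133, 0.1918]
tool_rot: [1.282, 1.156, -1.289]
contact_force: [-0.2, 0.9, 3.8]
opening: 0.0153
t 11.65 grasp [0.5355 0.0126 0.0368] jaw yaw -6.0 q6 -0.01 open 0.0153 F [-0.2  0.9  3.8]
shift mm [ 1.8 -1.2  0.6]
spin -0.0
```

```bash
python3 -m pendant '0 -5 0 0 0;0 -10 0 0 0;0 -16 0 0 0;0 -23 0 0 0;0 -30 0 0 0;0 -36 0 0 0;0 -42 0 0 0;0 -47 0 0 0;0 -50 0 0 0;0 -50 0 0 0' 25
python3 rel.py .5343 .0122 .035 -6
python3 - <<'E'
from h import *
snap('side','s5.png',(220,150,380,270),5)
E
```

```text
t: 12.65
tool_pos: [0.5361, 0.0135, 0.2424]
tool_rot: [1.282, 1.155, -1.289]
contact_force: [0.1, 0.5, -2.4]
opening: 0.0147
t 12.65 grasp [0.536  0.0128 0.0874] jaw yaw -6.0 q6 -0.01 open 0.0147 F [ 0.1  0.5 -2.4]
shift mm [52.4 -1.6  0.6]
spin -0.0
```

View pics/s5.png

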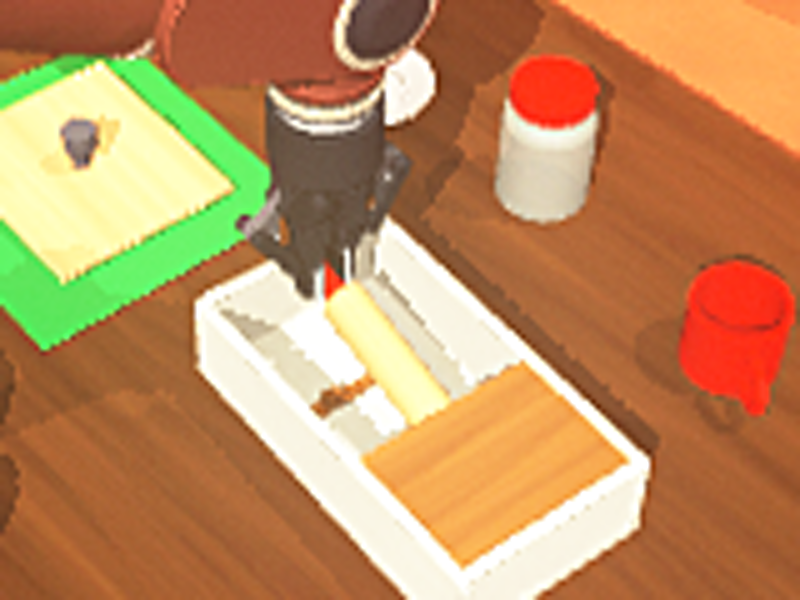

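The pin has tilted, with the held end up and the far end low under the half top. Forces are small. I'll draw it out slantwise along the box's +y and upward.

```bash
python3 -m pendant '0 -4 0 -8 0;0 -8 0 -16 0;0 -12 0 -25 0;0 -16 0 -34 0;0 -20 0 -43 0;0 -24 0 -52 0;0 -28 0 -62 0;0 -33 0 -72 0;0 -37 0 -82 0;0 -40 0 -90 0' 25
python3 rel.py .5343 .0122 .035 -6
python3 - <<'E'
from h import *
snap('side','s6.png',(220,130,380,250),5)
E
```

```text
t: 13.7
tool_pos: [0.5456, 0.1041, 0.2821]
tool_rot: [1.282, 1.156, -1.288]
contact_force: [-0.1, -0.4, -1.9]
opening: 0.0148
t 13.7 grasp [0.5455 0.1035 0.1271] jaw yaw -6.0 q6 0.16 open 0.0148 F [-0.1 -0.4 -1.9]
shift mm [92.5 -1.5 91.5]
spin 0.0
```

View pics/s6.png

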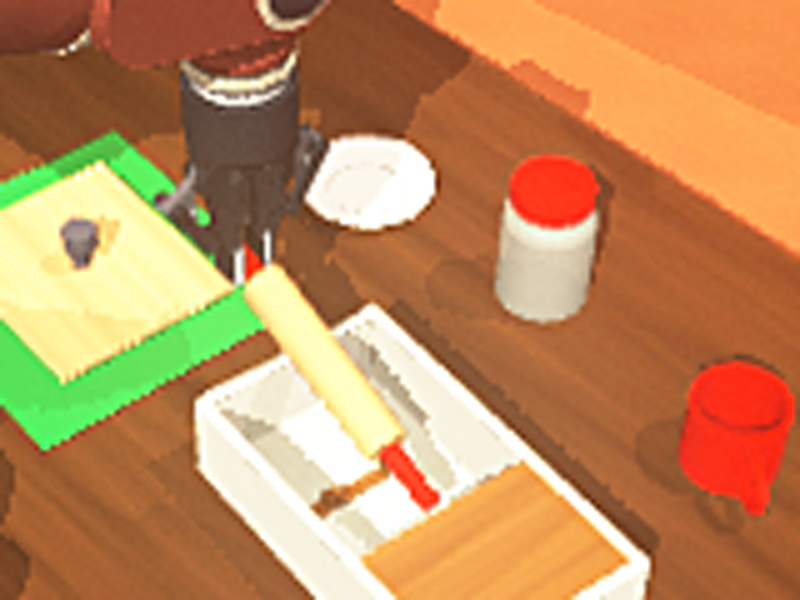

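The far red handle has cleared the half top, so the whole pin lies under or over the opening. I'll grip harder and lift straight up.

```bash
python3 -m pendant '0 0 0 0 0;0 0 0 0 0;0 -10 0 0 0;0 -25 0 0 0;0 -45 0 0 0;0 -65 0 0 0;0 -85 0 0 0;0 -105 0 0 0;0 -120 0 0 0;0 -125 0 0 0' 70
python3 -m pendant '0 -10 0 0 0;0 -25 0 0 0;0 -45 0 0 0;0 -65 0 0 0;0 -85 0 0 0;0 -105 0 0 0;0 -125 0 0 0;0 -142 0 0 0;0 -150 0 0 0;0 -150 0 0 0'
python3 -m pendant '0 0 0 0 0;0 0 0 0 0;0 0 0 0 0;0 0 0 0 0;0 0 0 0 0;0 0 0 0 0;0 0 0 0 0;0 0 0 0 0'
python3 rel.py .5343 .0122 .035 -6
python3 - <<'E'
from h import *
snap('side','s7.png'); snap('top','t7.png')
E
```

```text
t: 14.75
tool_pos: [0.5462, 0.1051, 0.4111]
tool_rot: [1.286, 1.153, -1.283]
contact_force: [-0.5, -0.4, -0.9]
opening: 0.0134
t: 15.75
tool_pos: [0.5455, 0.1056, 0.5627]
tool_rot: [1.287, 1.151, -1.281]
contact_force: [-0.2, 0.0, -2.1]
opening: 0.0134
t: 16.55
tool_pos: [0.5455, 0.1055, 0.5627]
tool_rot: [1.287, 1.151, -1.281]
contact_force: [-0.1, -0.7, -1.9]
opening: 0.0135
t 16.55 grasp [0.5466 0.1051 0.4077] jaw yaw -6.0 q6 0.16 open 0.0135 F [-0.1 -0.7 -1.9]
shift mm [372.9  -5.3  92.8]
spin 0.0
```

View pics/s7.png

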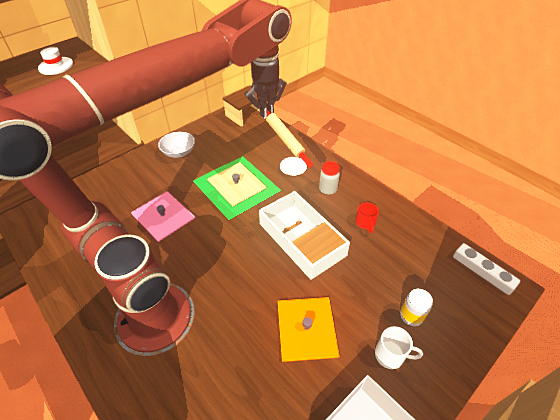

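View pics/t7.png

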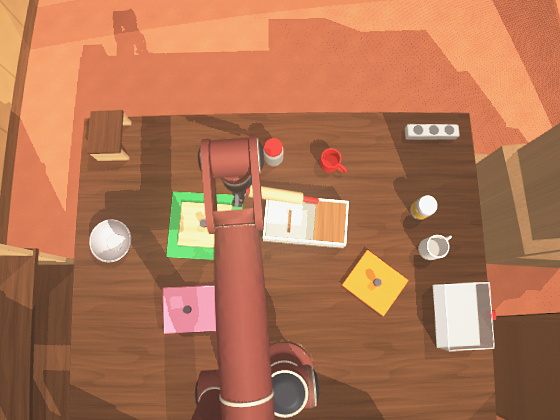

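The whole pin hangs tilted from the gripper in free air. Even if it swung to vertical, its lowest end would be at 0.18 m, and 0.122 m is needed. The lid is on the mat and the bystanders are where they started. I'm handing in.

```bash
python3 -c "
from station import job,readout
import numpy as np
print(np.abs(readout.get_obs()['dq']).max());print(job.finish_job())"
```

```text
0.0014873560131031013
the job is handed in; nothing more can be done
None
```

The job is done and handed in at about 16.7 s of the 54 s. No verdict was reported.

- **Lid:** I lifted it by its knob and set it down on the mat with about 9 N. It lies flat, knob up. The knob was measured at (0.519, 0.265), against a measured mat centre of (0.520, 0.268), so it is about 3 mm off.
- **Pin:** I gripped its +y handle lightly so that it tilted in the jaws. Then I drew it out slantwise past the half top and lifted it with a firmer 70 N grip.

**Last checks:**
- The grasp point was at z = 0.408 m. Even hanging vertical, the pin's low end would be at about 0.18 m, above the 0.122 m needed.
- The arm was still, with a largest joint speed of 0.0015 rad/s.
- The outside force was about 2 N, which is just the pin's weight.
- In both final pictures, judged by eye, the crockery, jar and tin look to be where they started.

No check failed or disagreed.

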